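# Clear the setting ring, free the case lid and hold it open

## Robot

A 6-joint arm with a two-finger parallel gripper is mounted at the origin on a cart in front of the work surface, level with it; the furniture and walls round the work are solid. World frame = base frame: x ahead of the robot, y to its left, z up, the work surface at z = 0. Lengths are in m, angles in rad, forces in N, time in s.
With the tool pointing down it reaches from about 0.3 to 0.775 m from the base axis. Payload 14.6 kg.
Tool frame: the origin (TCP) lies between the finger pads; the fingertips stand ctrl.tip_extent ahead of it and the grasp point (between the pads) lies 3 mm ahead of it (ctrl.tip_extent is the distance from the TCP to the fingertips, in m); z points along the fingers, y is the line along which they close (so a half turn about z gives the same grasp; the last joint's range is limited). The gripper opens to 94 mm and grips with 3 to 60 N. Pads are 16 mm wide; open, the fingers measure 119 mm over their backs; the gripper's body (75 mm by 177 mm) begins 78 mm behind the grasp point.
Start: joints at [1.077, 0.3, 1.521, -0, 1.321, -0.067], TCP at [0.228, 0.501, 0.187] pointing down, gripper open.
Joint ranges: [-3.03, 3.03], [-0.79, 2.21], [0.23, 2.52], [-1.04, 4.18], [0, 3.07], [-2.55, 2.55]. Speed limits (rad/s): [2.22, 2.22, 2.57, 3.14, 3.14, 3.14].

## Interface

Orientations are given as [roll, pitch, yaw] about the fixed x, y, z axes, in that order (R = Rz(yaw) Ry(pitch) Rx(roll)).
In Python, from station import ctrl, eyes gives the robot as it stands. The module is installed in compiled form; this text tells all that it offers.
- The arm moves only by the shell command python3 -m crank [OPENING] [FORCE], which reads ROWS from standard input. ROWS is a JSON list of rows, 1 to 10 of them, each of 6 numbers: dx, dy, dz in shares of the most that a row can go, 1 being 50 mm, then a rotation vector rx, ry, rz in units of 0.1 rad; each row shifts and turns the commanded pose from where the row before left it, along the tool's axes as they then stand; what a row does not reach is not made up. A row lasts 1/10 s, in which the tool goes at most 0.05 m and 0.15 rad, less where a joint would pass 70% of its speed; a pose out of reach is approached as far as the arm can. OPENING is the finger opening in m, set as the command begins (- or left out keeps the last). The fingers move at their own pace and stop on an object; FORCE is the grip in N (left out, the last holds). Time passes only in rows, so rows that do not move let the fingers close. It prints the time, the measured TCP pose, the force, the opening and the grip force at its end. Input that does not fit is refused with a message, and nothing moves.
- ctrl.get_obs(): the state, without advancing time (a new reading comes with each control period).
- eyes.camera(name): name is "side" or "top"; returns a dict with "pixels" (480x640x3 uint8, blue, green, red), "fx", "fy", "cx", "cy" (pixels), "extrinsics" (4x4, takes a point from camera to world coordinates). Camera axes: x right, y up, looking along -z (the intrinsics and any distortion apply to the point x, -y, -z); pixel columns grow to the right and rows downward; lengths in m; the calibration is good to about 2 mm. A picture is of the moment at which its call begins. There is no depth.
- ctrl.hand_in(): hands the job in; it is judged then, once.
The state is a dict: "time_s": time; "qpos": joint angles; "joint_vel": joint speeds; "tau": joint torques, N m; "ee_pos": TCP position; "eef_rot": TCP orientation; "force": force on the tool from outside, world axes, zero at the start; "moment": the same for the moment, N m; "grip_width": finger opening in m; "grip_force": force on a finger pad.
Only numpy, scipy, OpenCV 4.12 (cv2) and the standard library are available. Lean on these libraries where they do the work, as an engineer would, in place of code of your own. Each camera call takes 0.05 s, during which the arm holds its last target. There are 200 camera calls.

## Task

Someone hung the steel setting ring over the knob of the blue gauge case: lift it up and off, and lower it (do not drop it) flat and wholly onto the round cork mat and let go. Then tug the lid up by its knob to learn whether it is caught, leaving the red latch alone until you have tried; if it is caught, slide the red latch to free it. Raise the lid about half way (near 45 degrees) so that the gauges inside can be reached, and finish while still holding it there with the gripper, since it falls shut by itself; do not shift the jar, the black and steel cylinder or the brass bush.

Things in the scene. Friction and masses are not known exactly. Their poses are not given: they have to be found in the camera images.
- case: blue gauge case fixed on the plate, 140 x 180 x 50 mm (x, y, z). Origin: centre of its underside; its front (latch) faces its -x, its lid is hinged along y at the back. The front 30 mm of its top is a fixed ledge at z = 50 mm; behind it lies the grey lid, its top also at z = 50 mm.
- lid (a joint): lid angle in rad, 0 = shut, grows as the front edge rises, stop at 1.25. 0.27 kg (about 2 N to lift at the knob); falls shut when let go from any angle. A hidden inner catch may or may not hold it, which cannot be seen: a caught lid rises by only about 0.04 rad (3 mm at the knob) and then stops hard, a free one keeps rising.
- lid_knob (a point): centre of the black ball knob, 14 mm across, on the lid: on a stem 8 mm thick, 35 mm above the hinge line and 80 mm in front of it; with the lid shut at (-18, 0, 82) mm in the case frame, 32 mm above the lid's top. A round thing that the fingers can pinch and that can turn between them.
- lid_hinge (a point): middle of the lid's hinge line, at (62, 0, 47) mm in the case frame; the line runs along the case's y.
- latch (a joint): travel of the red latch in m: 0 as found, 0.020 = fully slid along the case's -y (away from the knob, to the right seen from the front). About 3 N moves it and it stays where it is left. Fully slid it always frees the lid, if the lid is resting shut while it slides.
- latch_grip (a point): centre of the red latch's upright grip, 14 x 16 x 22 mm (x, y, z of the case), standing 25 mm above the ledge; at (-55, -48, 64) mm in the case frame when the latch is at 0.
- ring: loose steel setting ring, 62 mm outside, clear bore about 18 mm as it behaves, 20 mm thick, 0.3 kg. Origin: centre of its underside, z along its axis. At the start it lies flat on the lid's top round the knob, which sticks out above it by 19 mm.
- mat: round cork mat fixed on the plate, 120 mm across, 4 mm thick. Origin: centre of its underside.
- jar: white screw-top jar, 48 mm across, 62 mm tall, loose; leave alone. Origin: centre of underside.
- cyl: cylinder square, steel below and black above, 38 mm across, 80 mm tall, loose; leave alone. Origin: centre of underside.
- bush: brass-coloured bush, 28 mm across, 27 mm tall, loose; leave alone. Origin: centre of underside.
There are look-alikes about, which are no part of the job. Of the things shaped like the mat, the cork one is meant.

How it is judged:
By the outcome, as a careful person would: the job done as asked, in the order asked, and still so for the second after the job is handed in, while the arm keeps its last pose, push and grip.
It also fails if it takes over 61 s, if anything falls off the work surface, if the arm or the gripper's body presses on something with over 40 N, if the wrist force passes 120 N, or if a joint passes its speed limit or range.

## Working session

There is one attempt and no reset: what is moved stays moved. The work goes in short steps, Python scripts to look and compute and a shell command to move; the robot and the scene stay as the last step left them, time stands still between calls to the robot, and variables do not carry over. Pictures are saved under pics/ and viewed, at most 10 in all, crops included, and the job is handed in when it is done.

```bash
mkdir -p pics; ls; python3 - <<'E'
from station import ctrl, eyes
import cv2,numpy as np
for n in ("side","top"):
    c=eyes.camera(n); cv2.imwrite(f"pics/{n}0.png",c["pixels"]); print(n,{k:v for k,v in c.items() if k not in("pixels",)})
print(ctrl.get_obs(),ctrl.tip_extent)
E
```

```text
pics
side {'fx': 530.6622959059944, 'fy': 530.6622959059944, 'cx': 318.0563932296652, 'cy': 249.04865741008825, 'extrinsics': array([[ 0.89653916,  0.23707071, -0.3741858 ,  0.05732325],
       [-0.44288429,  0.49580596, -0.74701403, -0.78802656],
       [ 0.00842841,  0.83544834,  0.54950435,  0.74239694],
       [ 0.        ,  0.        ,  0.        ,  1.        ]])}
top {'fx': 470.0425600372944, 'fy': 470.0425600372944, 'cx': 321.3868826968803, 'cy': 231.25335306760687, 'extrinsics': array([[-9.07309296e-03,  9.98862797e-01, -4.68058932e-02,
         4.21126661e-01],
       [-9.99957841e-01, -9.12926126e-03, -9.86392750e-04,
         8.37296349e-02],
       [-1.41257425e-03,  4.67949703e-02,  9.98903517e-01,
         1.37467443e+00],
       [ 0.00000000e+00,  0.00000000e+00,  0.00000000e+00,
         1.00000000e+00]])}
{'time_s': 0.1, 'qpos': array([ 1.07741719e+00,  3.00400705e-01,  1.52151159e+00,  3.06301974e-06,
        1.32069705e+00, -6.65854682e-02]), 'joint_vel': array([-6.07325670e-04, -1.50392458e-03, -2.29116307e-03, -1.26857674e-03,
       -6.29081617e-05,  5.14561012e-04]), 'tau': array([-1.42441348e-05, -5.32646763e+01, -3.53279650e+01,  7.08008045e-02,
        2.36168504e-02, -3.08263179e-05]), 'ee_pos': array([0.22755067, 0.50044532, 0.18695435]), 'eef_rot': array([-3.14057841e+00, -7.06074723e-05,  2.71479819e+00]), 'force': array([-0.16108815,  0.32389844,  0.27434179]), 'moment': array([0.02183355, 0.02250882, 0.00522753]), 'grip_force': 0.0, 'grip_width': 0.09366374503336361} 0.022
```

View pics/side0.png

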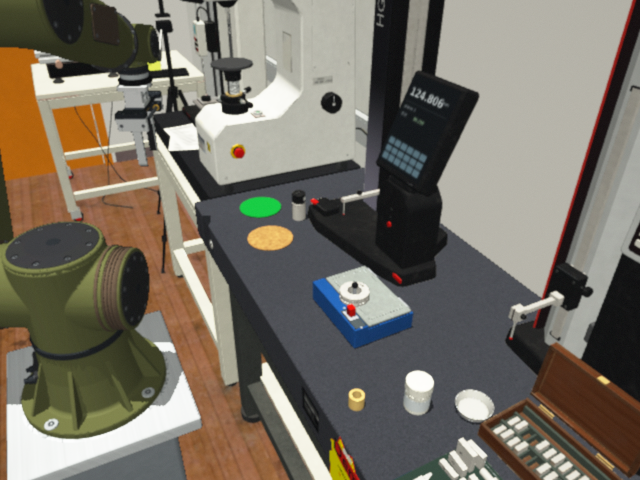

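View pics/top0.png

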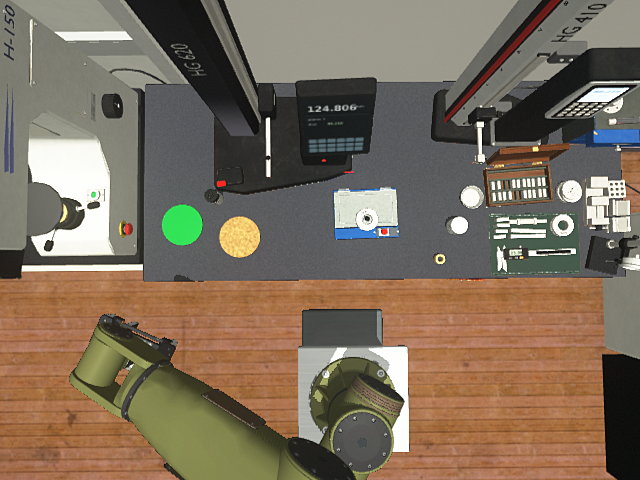

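The side view shows the case at about (362,305) with the ring round its knob at (354,290), and the cork mat at (270,238). In the top view the mat is at (240,237), the knob at (367,219) and the red latch at (385,231). The green disc is the decoy.

```bash
cat > h.py <<'E'
import numpy as np,cv2
from station import ctrl,eyes
def back(c,u,v,z):
    T=c["extrinsics"]; d=T[:3,:3]@np.array([(u-c["cx"])/c["fx"],-(v-c["cy"])/c["fy"],-1]); o=T[:3,3]
    return o+d*(z-o[2])/d[2]
def proj(c,p):
    T=c["extrinsics"]; q=T[:3,:3].T@(np.asarray(p)-T[:3,3]); return c["cx"]+c["fx"]*q[0]/-q[2], c["cy"]-c["fy"]*q[1]/-q[2]
def blob(c,m,near):
    n,l,s,ce=cv2.connectedComponentsWithStats(m.astype(np.uint8)); k=[i for i in range(1,n) if s[i,4]>8]
    i=min(k,key=lambda i:np.hypot(*(ce[i]-near))); return ce[i],s[i],l==i
def crop(c,name,x0,y0,w,h,f):
    cv2.imwrite(name,cv2.resize(c["pixels"][y0:y0+h,x0:x0+w],None,fx=f,fy=f,interpolation=cv2.INTER_CUBIC))
E
python3 - <<'E'
from h import *
t=eyes.camera("top"); s=eyes.camera("side")
for c,near,nr,nn,zs in((t,(240,237),(385,231),'top',0),(s,(270,238),(351,310),'side',0)):
    b,g,r=[c["pixels"][...,i].astype(int) for i in range(3)]
    ce,st,_=blob(c,(r>170)&(g>110)&(b<150)&(r-b>60),near); print(nn,'mat',ce,st,back(c,*ce,.004))
    ce,st,_=blob(c,(r>130)&(g<70)&(b<70),nr); print('latch',ce,st,back(c,*ce,.07))
    ce,st,m=blob(c,(b>110)&(r<60)&(b-r>80),(366,236) if nn=='top' else (350,320)); print('blue',ce,st,cv2.minAreaRect(np.argwhere(m)[:,::-1].astype(np.float32)))
crop(t,'pics/tc.png',325,180,80,65,8)
crop(s,'pics/sc.png',305,255,115,95,6)
E
```

```text
top mat [239.16033435 236.54787234] [ 219  216   41   42 1316] [0.47207783 0.32518757 0.004     ]
latch [383.66666667 231.33333333] [381 229   6   5  21] [ 0.48045641 -0.0879959   0.07      ]
blue [350.69444444 232.91666667] [335 227  42  12 216] ((355.3809814453125, 232.74049377441406), (10.496720314025879, 41.01218032836914), 88.56790161132812)
side mat [269.73098751 237.46651532] [247 226  46  24 881] [0.47051273 0.31972274 0.004     ]
latch [351.10769231 309.63076923] [347 305   8  11  65] [ 0.47781891 -0.09635572  0.07      ]
blue [341.80788177 302.42364532] [313 278 100  55 609] ((356.8613586425781, 312.09417724609375), (103.51939392089844, 39.919525146484375), 21.12472152709961)
```

View pics/tc.png

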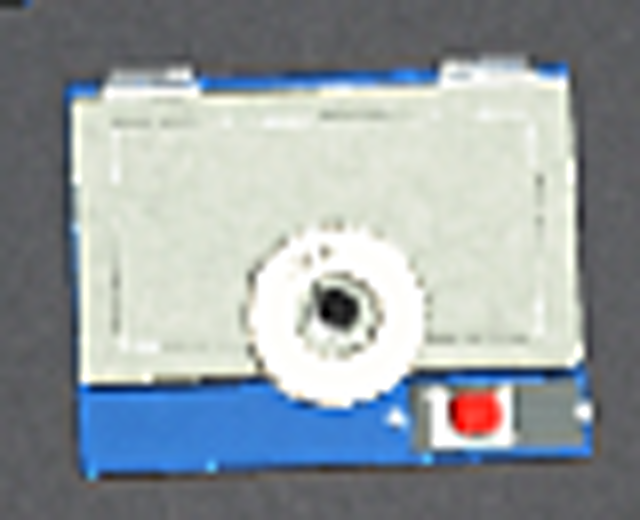

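View pics/sc.png

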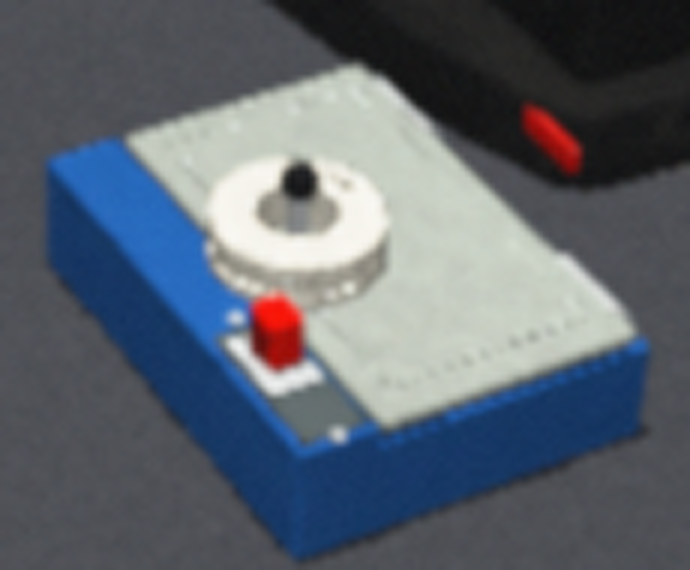

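The crops give clear case corners, the knob at top (338,307)/8 and side (300,182)/6, the ring concentric with the knob, and the latch to the right at the front. Next I fit the case pose to both views.

```bash
python3 - <<'E'
from h import *
from scipy.optimize import least_squares
t=eyes.camera("top"); s=eyes.camera("side")
T={(-70,90,50):(83,473),(-70,-90,50):(591,455),(70,-90,50):(569,68),(70,90,50):(67,88),(-18,0,88):(338,307),(-55,-48,75):(474,411)}
S={(-70,90,50):(48,160),(-70,-90,50):(298,455),(70,-90,50):(649,343),(-70,-90,0):(297,560),(-70,90,0):(48,265),(70,-90,0):(645,433),(-18,0,82):(300,182),(-55,-48,64):(277,332)}
def W(p,k):
    k=np.array(k)/1e3;c,q=np.cos(p[2]),np.sin(p[2]);return [p[0]+c*k[0]-q*k[1],p[1]+q*k[0]+c*k[1],k[2]]
def res(p,w):
    r=[]
    if 't' in w:
        for k,v in T.items(): r.append(np.array(proj(t,W(p,k)))-((np.array(v)+.5)/8-.5+[325,180]))
    if 's' in w:
        for k,v in S.items(): r.append(np.array(proj(s,W(p,k)))-((np.array(v)+.5)/6-.5+[305,255]))
    return np.ravel(r)
for w in('t','s','ts'):
    f=least_squares(res,[.5,-.03,0],args=(w,)); print(w,f.x,np.round(f.fun.reshape(-1,2),1).tolist()); print(W(f.x,(-18,0,82)),W(f.x,(-55,-48,64)))
# scene obstacles
for n,u,v,z in(('jar',457,225,.062),('cyl',211,196,.08),('bush',440,259,.027)): print(n,back(t,u,v,z))
E
```

```text
t [ 0.5333962  -0.03961658  0.03084408] [[-0.4, 0.4], [-0.1, 0.1], [0.3, -0.8], [-0.4, -0.8], [0.1, 0.5], [0.6, 0.5]]
[np.float64(0.5154047618258187), np.float64(-0.0401716832016074), np.float64(0.082)] [np.float64(0.4799026418365178), np.float64(-0.08928990259385813), np.float64(0.064)]
s [ 0.53419846 -0.04198322  0.01675462] [[-0.1, -0.8], [0.3, 0.1], [1.3, -2.3], [-0.7, 1.6], [-0.2, -0.3], [-0.6, 1.3], [0.2, -0.3], [-0.2, 0.1]]
[np.float64(0.5162009868483923), np.float64(-0.04228478820464857), np.float64(0.082)] [np.float64(0.4800103641464494), np.float64(-0.09089794309553806), np.float64(0.064)]
ts [ 0.53400184 -0.04096448  0.02357954] [[-0.1, -0.0], [0.2, 0.2], [1.0, -0.8], [0.2, -1.3], [0.5, 0.3], [0.9, 0.4], [-0.5, -0.8], [0.3, -0.2], [1.0, -2.8], [-0.7, 1.3], [-0.6, -0.3], [-0.9, 0.8], [-0.1, -0.5], [-0.3, -0.1]]
[np.float64(0.5160068440064532), np.float64(-0.041388873258651815), np.float64(0.082)] [np.float64(0.4801488425895212), np.float64(-0.09024789222530016), np.float64(0.064)]
jar [ 0.49667415 -0.29433773  0.062     ]
cyl [0.58227001 0.38966517 0.08      ]
bush [ 0.40169663 -0.25359781  0.027     ]
```

The rows are not in the units I measure in: shifts go in shares of 50 mm and turns go in units of 0.1 rad. I convert before sending: -0.042 m is -0.84, -0.021 m is -0.42, -0.15 rad is -1.5.

```bash
echo '[[0, 0, 0, 0, 0, -1.5], [0, 0, 0, 0, 0, -1.5], [0, 0, 0, 0, 0, -1.5], [-0.42, -0.84, 0, 0, 0, 0], [-0.42, -0.84, 0, 0, 0, 0], [-0.42, -0.84, 0, 0, 0, 0], [-0.42, -0.84, 0, 0, 0, 0], [-0.42, -0.84, 0, 0, 0, 0], [-0.42, -0.84, 0, 0, 0, 0], [-0.42, -0.84, 0, 0, 0, 0]]' | python3 -m crank 0.094 20; echo '[[-0.42, -0.84, 0, 0, 0, 0], [-0.42, -0.84, 0, 0, 0, 0], [-0.42, -0.84, 0, 0, 0, 0], [-0.42, -0.84, 0, 0, 0, 0], [-0.42, -0.84, 0, 0, 0, 0], [0, 0, 0, 0, 0, 0], [0, 0, 0, 0, 0, 0]]' | python3 -m crank
```

```text
time_s: 1.3
ee_pos: [0.382, 0.2084, 0.1876]
eef_rot: [3.141, 0.0, -3.118]
force: [0.4, 0.2, -0.2]
grip_width: 0.094
grip_force: 0.0
time_s: 2.0
ee_pos: [0.4912, 0.0021, 0.1871]
eef_rot: [3.141, -0.001, -3.12]
force: [-0.1, 0.8, -0.8]
grip_width: 0.094
grip_force: 0.0
```

To row units: 0.03 m is 0.6, -0.022 m is -0.44.

```bash
echo '[[-0.22, -0.44, 0.6, 0, 0, 0], [-0.24, -0.44, 0.6, 0, 0, 0], [0, 0, 0.2, 0, 0, 0], [0, 0, 0, 0, 0, 0], [0, 0, 0, 0, 0, 0]]' | python3 -m crank
python3 - <<'E'
from h import *
s=eyes.camera("side"); crop(s,'pics/a1.png',270,190,170,150,4)
t=eyes.camera("top"); crop(t,'pics/a1t.png',270,80,180,180,3)
E
```

```text
time_s: 2.5
ee_pos: [0.5154, -0.0396, 0.1185]
eef_rot: [-3.142, 0.001, -3.117]
force: [-0.3, 0.4, -0.1]
grip_width: 0.0938
grip_force: 0.0
```

View pics/a1.png

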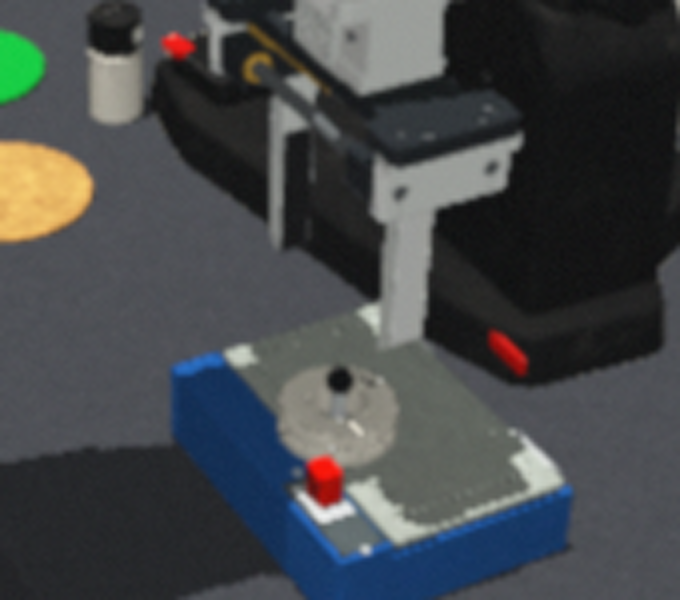

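The open fingers straddle the ring in y. I'll descend and grip it.

To row units: 0.021 m is 0.42, -0.001 m is -0.02.

```bash
echo '[[0, -0.02, 0.42, 0, 0, 0], [0, -0.02, 0.42, 0, 0, 0], [0, 0, 0, 0, 0, 0], [0, 0, 0, 0, 0, 0]]' | python3 -m crank; echo '[[0, 0, 0, 0, 0, 0], [0, 0, 0, 0, 0, 0], [0, 0, 0, 0, 0, 0], [0, 0, 0, 0, 0, 0], [0, 0, 0, 0, 0, 0], [0, 0, 0, 0, 0, 0], [0, 0, 0, 0, 0, 0], [0, 0, 0, 0, 0, 0]]' | python3 -m crank 0.05 25
```

```text
time_s: 3.0
ee_pos: [0.5157, -0.0425, 0.0766]
eef_rot: [-3.141, 0.001, -3.118]
force: [0.5, -0.5, 0.4]
grip_width: 0.0938
grip_force: 0.0
time_s: 3.8
ee_pos: [0.5154, -0.0428, 0.0754]
eef_rot: [3.142, -0.0, -3.118]
force: [0.1, 0.9, -0.3]
grip_width: 0.0501
grip_force: 0.0
```

```bash
python3 - <<'E'
from h import *
s=eyes.camera("side"); crop(s,'pics/a2.png',290,210,130,120,5)
E
```

```text
(no output)
```

View pics/a2.png

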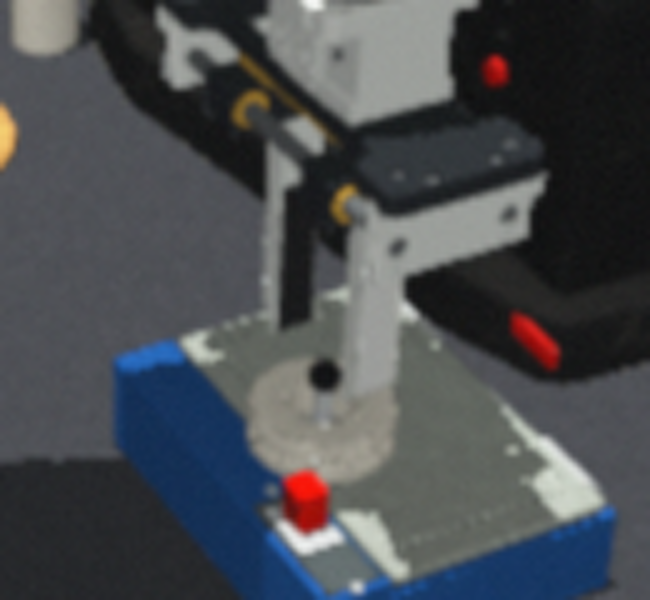

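```bash
python3 - <<'E'
from h import *
s=eyes.camera("side"); o=ctrl.get_obs(); p=o["ee_pos"]; print(o["grip_width"],p)
for q in((0,-.0313,-.022),(0,-.025,-.022),(0,.0313,-.022),(0,.025,-.022),(-.008,.025,-.022),(.008,.025,-.022)):
    u=np.array(proj(s,p+q)); print(q,u,(u-[290,210])*5)
for n,k in(("knob",(.516,-.0414,.082)),("ring c",(.516,-.0414,.07))):print(n,(np.array(proj(s,k))-[290,210])*5)
E
```

```text
0.05004092386799447 [ 0.51536656 -0.04281132  0.07544608]
(0, -0.0313, -0.022) [361.49048417 304.41864329] [357.45242087 472.09321646]
(0, -0.025, -0.022) [359.94170684 302.65561787] [349.7085342  463.27808937]
(0, 0.0313, -0.022) [346.67379592 287.55230788] [283.36897962 387.7615394 ]
(0, 0.025, -0.022) [348.10920445 289.18628176] [290.54602224 395.93140882]
(-0.008, 0.025, -0.022) [344.79817218 290.19006351] [273.99086089 400.95031753]
(0.008, 0.025, -0.022) [351.40266822 288.18782614] [307.01334111 390.93913068]
knob [322.43818319 372.10486137]
ring c [321.10087786 395.25095545]
```

```bash
python3 - <<'E'
from h import *
from scipy.optimize import least_squares
s=eyes.camera("side")
# tip bottoms (middle of finger, outer face near / pad far) observed in a1 and a2
D=[((.5154,-.0396-.053,.0965),np.array([402,345])/4+[270,190]),((.5154,-.0396+.053,.0965),np.array([287,245])/4+[270,190]),
   ((.5154,-.0428-.031,.0535),np.array([373,393])/5+[290,210]),((.5154,-.0428+.031,.0535),np.array([288,328])/5+[290,210])]
for p,v in D: print(np.round(np.array(proj(s,p))-v,1))
f=least_squares(lambda o:np.ravel([np.array(proj(s,np.array(p)+o))-v for p,v in D]),[0,0,0]); print(f.x,f.fun)
f=least_squares(lambda o:np.ravel([np.array(proj(s,np.array(p)+[0,0,o[0]]))-v for p,v in D]),[0]); print(f.x,f.fun)
print(ctrl.get_obs()["qpos"])
E
```

```text
[-3.1 16.5]
[ 0.  13.7]
[-3.2 15.7]
[-0.8 12. ]
[ 0.00196623 -0.00048495  0.03668154] [-0.96558271  1.4249287   1.55572928 -0.85999296 -1.22330863  1.33280941
  0.75870248 -2.0686776 ]
[0.03712037] [-1.95622136  1.36915643  0.62151059 -0.92694856 -2.18240236  1.28610013
 -0.16867159 -2.12252318]
[-1.53714497e-01  3.51601815e-01  1.73249453e+00 -6.95443660e-06
  1.05751366e+00 -1.74772971e+00]
```

The images and the free closing both show the real fingertips about 37 mm higher than tip_extent implies. I'll reopen and go down in guarded steps.

```bash
echo '[[0, 0, 0, 0, 0, 0], [0, 0, 0, 0, 0, 0], [0, 0.02, 0, 0, 0, 0], [0, 0, 0, 0, 0, 0], [0, 0, 0, 0, 0, 0], [0, 0, 0, 0, 0, 0], [0, 0, 0.2, 0, 0, 0], [0, 0, 0.2, 0, 0, 0], [0, 0, 0.1, 0, 0, 0], [0, 0, 0, 0, 0, 0]]' | python3 -m crank 0.094; echo '[[0, 0, 0.04, 0, 0, 0], [0, 0, 0.04, 0, 0, 0], [0, 0, 0, 0, 0, 0]]' | python3 -m crank;echo '[[0, 0, 0.04, 0, 0, 0], [0, 0, 0, 0, 0, 0]]' | python3 -m crank;echo '[[0, 0, 0.04, 0, 0, 0], [0, 0, 0, 0, 0, 0]]' | python3 -m crank
```

```text
time_s: 4.95
ee_pos: [0.5147, -0.0417, 0.0493]
eef_rot: [3.141, -0.002, -3.118]
force: [-0.6, -0.1, -0.4]
grip_width: 0.0941
grip_force: 0.0
time_s: 5.25
ee_pos: [0.5153, -0.0418, 0.0464]
eef_rot: [3.142, -0.0, -3.118]
force: [0.4, 0.2, -0.3]
grip_width: 0.0935
grip_force: 0.0
time_s: 5.45
ee_pos: [0.5153, -0.0418, 0.0443]
eef_rot: [-3.142, -0.0, -3.118]
force: [0.4, 0.0, 0.2]
grip_width: 0.094
grip_force: 0.0
time_s: 5.65
ee_pos: [0.5152, -0.0418, 0.0423]
eef_rot: [3.142, -0.0, -3.118]
force: [-0.1, 0.0, -0.3]
grip_width: 0.0938
grip_force: 0.0
```

```bash
echo '[[0, 0, 0, 0, 0, 0], [0, 0, 0, 0, 0, 0], [0, 0, 0, 0, 0, 0], [0, 0, 0, 0, 0, 0], [0, 0, 0, 0, 0, 0], [0, 0, 0, 0, 0, 0], [0, 0, 0, 0, 0, 0]]' | python3 -m crank 0.05 25; python3 - <<'E'
from h import *
s=eyes.camera("side"); crop(s,'pics/a3.png',290,210,130,120,5)
E
```

```text
time_s: 6.35
ee_pos: [0.5153, -0.0417, 0.0425]
eef_rot: [3.141, -0.0, -3.118]
force: [-0.4, 1.8, -0.2]
grip_width: 0.0593
grip_force: 25.0
```

View pics/a3.png

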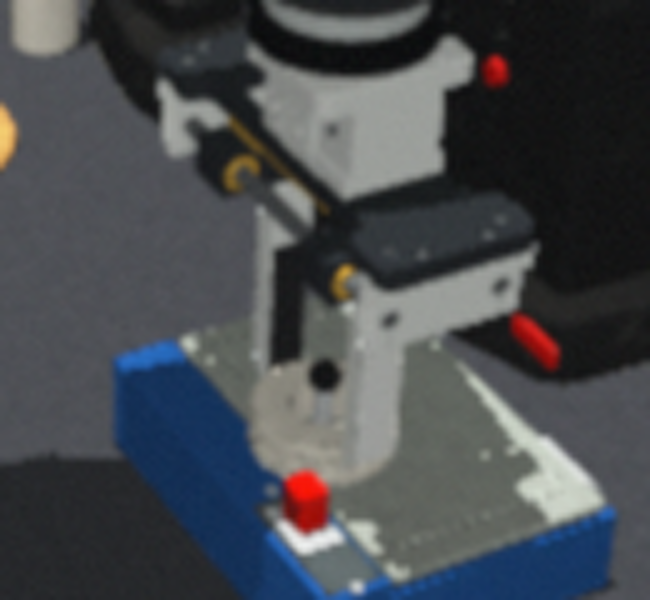

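```bash
echo '[[0, 0, -0.1, 0, 0, 0], [0, 0, -0.1, 0, 0, 0], [0, 0, 0, 0, 0, 0]]' | python3 -m crank - 35;  echo '[[0, 0, -0.3, 0, 0, 0], [0, 0, -0.4, 0, 0, 0], [0, 0, -0.4, 0, 0, 0], [0, 0, -0.4, 0, 0, 0], [0, 0, 0, 0, 0, 0], [0, 0, 0, 0, 0, 0]]' | python3 -m crank
```

```text
time_s: 6.7
ee_pos: [0.5157, -0.0419, 0.0532]
eef_rot: [-3.141, 0.001, -3.118]
force: [0.3, -0.5, -3.6]
grip_width: 0.0591
grip_force: 35.0
time_s: 7.3
ee_pos: [0.5151, -0.0418, 0.1268]
eef_rot: [-3.142, -0.0, -3.118]
force: [-0.4, 0.3, -4.3]
grip_width: 0.0587
grip_force: 35.0
```

```bash
echo '[[0.08, 0.4, 0, 0, 0, 0], [0.08, 0.8, 0, 0, 0, 0], [0.08, 0.8, 0, 0, 0, 0], [0.08, 0.8, 0, 0, 0, 0], [0.08, 0.8, 0, 0, 0, 0], [0.08, 0.8, 0, 0, 0, 0], [0.08, 0.8, 0, 0, 0, 0], [0.08, 0.8, 0, 0, 0, 0], [0.08, 0.7, 0, 0, 0, 0], [0, 0.4, 0, 0, 0, 0]]' | python3 -m crank; echo '[[0, 0.2, 0, 0, 0, 0], [0, 0, 0.6, 0, 0, 0], [0, 0, 0.6, 0, 0, 0], [0, 0, 0.4, 0, 0, 0], [0, 0, 0, 0, 0, 0], [0, 0, 0, 0, 0, 0]]' | python3 -m crank
```

```text
time_s: 8.3
ee_pos: [0.4697, 0.3143, 0.1256]
eef_rot: [-3.141, -0.002, -3.117]
force: [0.7, -1.0, -3.6]
grip_width: 0.0587
grip_force: 35.0
time_s: 8.9
ee_pos: [0.471, 0.3218, 0.0475]
eef_rot: [-3.141, -0.001, -3.119]
force: [-0.1, -0.6, -3.5]
grip_width: 0.0588
grip_force: 35.0
```

```bash
echo '[[0, 0, 0.4, 0, 0, 0], [0, 0, 0.3, 0, 0, 0], [0, 0, 0.16, 0, 0, 0], [0, 0, 0, 0, 0, 0], [0, 0, 0, 0, 0, 0]]' | python3 -m crank; echo '[[0, 0, 0.06, 0, 0, 0], [0, 0, 0, 0, 0, 0], [0, 0, 0, 0, 0, 0]]' | python3 -m crank; echo '[[0, 0, 0.04, 0, 0, 0], [0, 0, 0, 0, 0, 0], [0, 0, 0, 0, 0, 0]]' | python3 -m crank
python3 - <<'E'
from h import *
s=eyes.camera("side"); crop(s,'pics/a4.png',220,160,110,100,6)
E
```

```text
time_s: 9.4
ee_pos: [0.4712, 0.3224, 0.005]
eef_rot: [3.141, 0.001, -3.118]
force: [-0.4, -0.3, -3.1]
grip_width: 0.0591
grip_force: 35.0
time_s: 9.7
ee_pos: [0.471, 0.3223, 0.0017]
eef_rot: [3.141, 0.0, -3.118]
force: [-0.3, 0.6, -3.1]
grip_width: 0.0592
grip_force: 35.0
time_s: 10.0
ee_pos: [0.4708, 0.3222, -0.0006]
eef_rot: [-3.142, -0.0, -3.118]
force: [-0.8, 0.2, -3.8]
grip_width: 0.0594
grip_force: 35.0
```

View pics/a4.png

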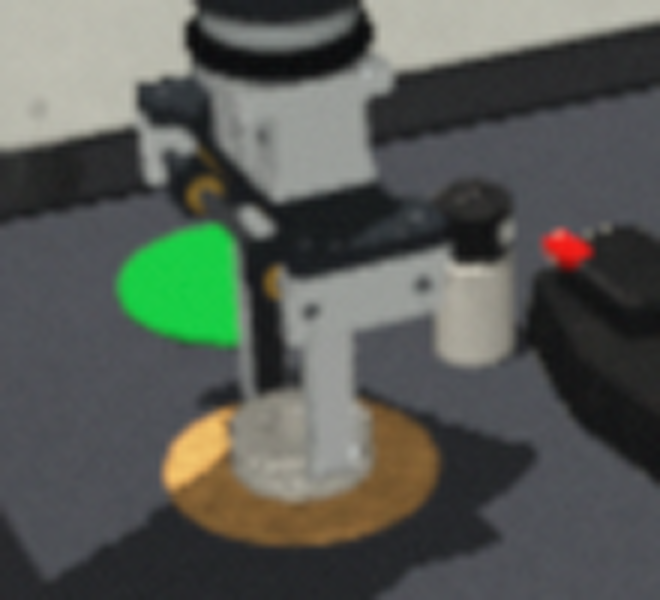

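The ring hangs level, just above the middle of the cork mat (ring about (303,445), mat centre about (300,475)). I'll lower it in 1 mm steps until the weight comes off.

```bash
for i in 1 2; do echo '[[0, 0, 0.03, 0, 0, 0], [0, 0, 0, 0, 0, 0], [0, 0, 0, 0, 0, 0]]' | python3 -m crank|sed -n 2,4p; done
```

```text
ee_pos: [0.4709, 0.3222, -0.0021]
eef_rot: [-3.142, -0.0, -3.118]
force: [-0.6, 0.0, -2.9]
ee_pos: [0.471, 0.3223, -0.0035]
eef_rot: [3.141, 0.0, -3.118]
force: [0.1, 0.0, -0.2]
```

```bash
echo '[[0, 0, 0.01, 0, 0, 0], [0, 0, 0, 0, 0, 0]]' | python3 -m crank|sed -n 2,4p; echo '[[0, 0, 0, 0, 0, 0], [0, 0, 0, 0, 0, 0], [0, 0, 0, 0, 0, 0], [0, 0, 0, 0, 0, 0], [0, 0, 0, 0, 0, 0]]' | python3 -m crank 0.075|sed -n 2,5p;echo '[[0, 0, 0, 0, 0, 0], [0, 0, -0.4, 0, 0, 0], [0, 0, -0.8, 0, 0, 0], [0, 0, -1, 0, 0, 0], [0, 0, -0.8, 0, 0, 0], [0, 0, 0, 0, 0, 0]]' | python3 -m crank
```

```text
ee_pos: [0.471, 0.3223, -0.0035]
eef_rot: [3.141, 0.0, -3.118]
force: [-3.0, -1.7, 4.5]
ee_pos: [0.4709, 0.3223, -0.0041]
eef_rot: [-3.142, 0.0, -3.118]
force: [0.6, -0.5, -0.6]
grip_width: 0.0752
time_s: 11.95
ee_pos: [0.4728, 0.3234, 0.1518]
eef_rot: [3.137, 0.008, -3.118]
force: [-0.1, -0.0, -0.3]
grip_width: 0.075
grip_force: 0.0
```

```bash
echo '[[-0.08, -0.6, 0, 0, 0, 0], [-0.08, -0.9, 0, 0, 0, 0], [-0.08, -0.9, 0, 0, 0, 0], [-0.08, -0.9, 0, 0, 0, 0], [-0.08, -0.9, 0, 0, 0, 0], [-0.08, -0.9, 0, 0, 0, 0], [-0.08, -0.9, 0, 0, 0, 0], [-0.06, -0.9, 0, 0, 0, 0], [-0.08, -0.4, 0, 0, 0, 0], [0, 0, 0, 0, 0, 0]]' | python3 -m crank 0.045;echo '[[0, 0, 0, 0, 0, 0]]' | python3 -m crank|sed -n 2,4p
python3 - <<'E'
from h import *
s=eyes.camera("side");t=eyes.camera("top")
a=cv2.resize(t["pixels"][205:270,200:280],(400,325),interpolation=2); b=cv2.resize(s["pixels"][215:265,240:300],(390,325),interpolation=2)
c=cv2.resize(t["pixels"][180:250,325:405],(400,270)); d=cv2.resize(s["pixels"][250:340,290:420],(390,270),interpolation=2)
cv2.imwrite('pics/a5.png',np.vstack([np.hstack([a,b]),np.hstack([c,d])]))
E
```

```text
time_s: 12.95
ee_pos: [0.5142, -0.044, 0.1451]
eef_rot: [-3.142, -0.001, -3.122]
force: [0.5, 0.2, -0.5]
grip_width: 0.045
grip_force: 0.0
ee_pos: [0.514, -0.0415, 0.1452]
eef_rot: [3.141, -0.001, -3.119]
force: [-0.1, 0.4, 0.1]
```

View pics/a5.png

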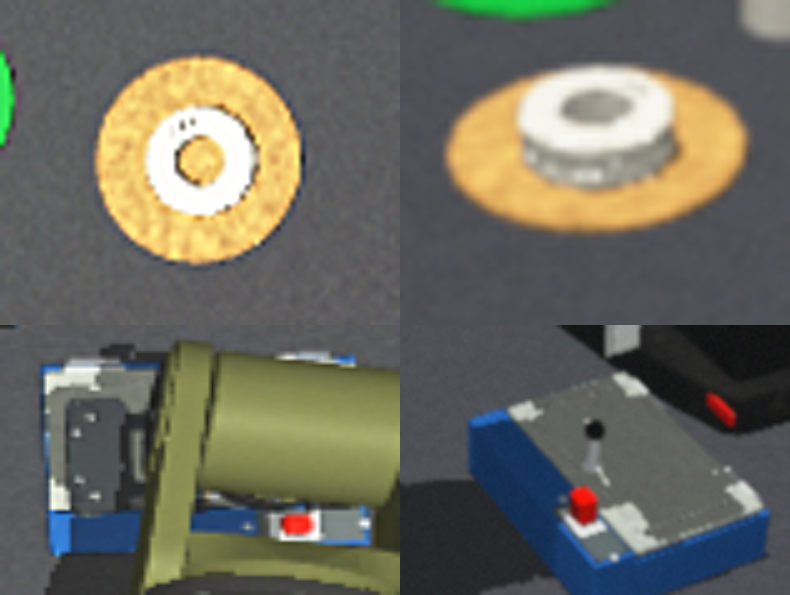

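The ring lies flat and central on the cork (top crop (202,160) against mat (199,160)), and the lid is still shut. Next I pinch the knob.

To row units: -0.002 m is -0.04, 0.03 m is 0.6.

```bash
echo '[[-0.04, 0, 0.6, 0, 0, 0], [0, 0, 0.6, 0, 0, 0], [0, 0, 0.4, 0, 0, 0], [0, 0, 0.18, 0, 0, 0], [0, 0, 0, 0, 0, 0]]' | python3 -m crank; echo '[[0, 0, 0, 0, 0, 0], [0, 0, 0, 0, 0, 0], [0, 0, 0, 0, 0, 0], [0, 0, 0, 0, 0, 0], [0, 0, 0, 0, 0, 0], [0, 0, 0, 0, 0, 0]]' | python3 -m crank 0.004 25
```

```text
time_s: 13.65
ee_pos: [0.5159, -0.0409, 0.0562]
eef_rot: [3.141, -0.002, -3.117]
force: [0.6, 0.2, 0.3]
grip_width: 0.0449
grip_force: 0.0
time_s: 14.25
ee_pos: [0.5165, -0.0402, 0.0574]
eef_rot: [3.139, 0.001, -3.118]
force: [-0.8, 13.2, 3.0]
grip_width: 0.0123
grip_force: 25.0
```

To row units: 0.001 m is 0.02.

```bash
echo '[[0, 0.02, 0, 0, 0, 0], [0, 0, 0, 0, 0, 0]]' | python3 -m crank|sed -n 2,6p; echo '[[0, 0, -0.04, 0, 0, 0], [0, 0, 0, 0, 0, 0]]' | python3 -m crank|sed -n 2,6p; echo '[[0, 0, -0.04, 0, 0, 0], [0, 0, 0, 0, 0, 0]]' | python3 -m crank|sed -n 2,6p; echo '[[0, 0, -0.02, 0, 0, 0], [0, 0, 0, 0, 0, 0]]' | python3 -m crank|sed -n 2,6p
```

```text
ee_pos: [0.5165, -0.0401, 0.0574]
eef_rot: [3.141, 0.001, -3.118]
force: [-0.3, 7.6, 3.8]
grip_width: 0.012
grip_force: 25.0
ee_pos: [0.5172, -0.04, 0.0593]
eef_rot: [3.14, 0.002, -3.119]
force: [5.8, 7.6, -5.8]
grip_width: 0.0123
grip_force: 25.0
ee_pos: [0.5179, -0.04, 0.0611]
eef_rot: [3.141, 0.004, -3.118]
force: [13.1, 7.7, -10.0]
grip_width: 0.0122
grip_force: 25.0
ee_pos: [0.5179, -0.04, 0.0614]
eef_rot: [3.14, 0.004, -3.119]
force: [18.7, 7.4, -18.6]
grip_width: 0.0122
grip_force: 25.0
```

The stall could partly come from not following the arc, so I add the backward motion to tell the two apart.

To row units: -0.0015 m is -0.03.

```bash
echo '[[-0.03, 0, 0, 0, 0, 0], [0, 0, 0, 0, 0, 0]]' | python3 -m crank|sed -n 2,6p; echo '[[-0.014, 0, -0.02, 0, 0, 0], [0, 0, 0, 0, 0, 0]]' | python3 -m crank|sed -n 2,6p; echo '[[-0.01, 0, -0.02, 0, 0, 0], [0, 0, 0, 0, 0, 0]]' | python3 -m crank|sed -n 2,6p
```

```text
ee_pos: [0.5181, -0.04, 0.0613]
eef_rot: [3.14, 0.0, -3.118]
force: [6.8, 7.4, -11.5]
grip_width: 0.012
grip_force: 25.0
ee_pos: [0.5181, -0.04, 0.0616]
eef_rot: [3.14, -0.001, -3.118]
force: [6.5, 5.4, -17.2]
grip_width: 0.0122
grip_force: 25.0
ee_pos: [0.5182, -0.0399, 0.0619]
eef_rot: [3.14, -0.002, -3.119]
force: [8.9, 6.4, -23.3]
grip_width: 0.0122
grip_force: 25.0
```

The lid rose about 4 mm and then stopped hard at over 20 N, so it is caught. I'll lower it shut, let go and go to the latch.

```bash
echo '[[0.02, 0, 0.06, 0, 0, 0], [0.034, 0, 0.08, 0, 0, 0], [0, 0, 0, 0, 0, 0]]' | python3 -m crank|sed -n 2,6p; echo '[[0, 0, 0, 0, 0, 0], [0, 0, 0, 0, 0, 0], [0, 0, 0, 0, 0, 0], [0, 0, 0, 0, 0, 0], [0, 0, -0.4, 0, 0, 0], [0, 0, -0.4, 0, 0, 0], [0, 0, -0.2, 0, 0, 0], [0, 0, 0, 0, 0, 0]]' | python3 -m crank 0.04|sed -n 2,6p
```

```text
ee_pos: [0.5165, -0.0401, 0.0574]
eef_rot: [3.14, 0.001, -3.118]
force: [-1.3, 7.5, 3.9]
grip_width: 0.0122
grip_force: 25.0
ee_pos: [0.5169, -0.0409, 0.108]
eef_rot: [-3.141, 0.002, -3.118]
force: [0.0, -0.3, -1.1]
grip_width: 0.0403
grip_force: 0.0
```

To row units: 0.025 m is 0.5, -0.024 m is -0.48.

```bash
echo '[[0.38, -0.48, 0, 0, 0, 0], [0.37, -0.47, 0, 0, 0, 0], [0, 0, 0, 0, 0, 0], [0, 0, 0.5, 0, 0, 0], [0, 0, 0.5, 0, 0, 0], [0, 0, 0.24, 0, 0, 0], [0, 0, 0.08, 0, 0, 0], [0, 0, 0, 0, 0, 0]]' | python3 -m crank|sed -n 2,6p; echo '[[0, 0, 0, 0, 0, 0], [0, 0, 0, 0, 0, 0], [0, 0, 0, 0, 0, 0], [0, 0, 0, 0, 0, 0], [0, 0, 0, 0, 0, 0]]' | python3 -m crank 0.006 15
```

```text
ee_pos: [0.48, -0.089, 0.0408]
eef_rot: [3.141, -0.001, -3.118]
force: [-0.3, -0.3, -0.2]
grip_width: 0.04
grip_force: 0.0
time_s: 18.05
ee_pos: [0.4802, -0.0892, 0.0414]
eef_rot: [-3.141, 0.001, -3.118]
force: [-0.6, 0.7, 6.0]
grip_width: 0.0157
grip_force: 15.0
```

```bash
echo '[[0, -0.08, 0, 0, 0, 0], [0, -0.1, 0, 0, 0, 0], [0, -0.1, 0, 0, 0, 0], [0, -0.08, 0, 0, 0, 0], [0, 0, 0, 0, 0, 0]]' | python3 -m crank|sed -n 2,6p; echo '[[0, -0.04, 0, 0, 0, 0], [0, 0, 0, 0, 0, 0]]' | python3 -m crank|sed -n 2,6p; echo '[[0, -0.04, 0, 0, 0, 0], [0, 0, 0, 0, 0, 0]]' | python3 -m crank|sed -n 2,6p
```

```text
ee_pos: [0.4808, -0.1077, 0.0414]
eef_rot: [-3.141, 0.001, -3.119]
force: [-0.7, -1.8, 4.1]
grip_width: 0.016
grip_force: 15.0
ee_pos: [0.4808, -0.109, 0.0414]
eef_rot: [3.141, 0.001, -3.119]
force: [1.0, 3.6, 5.5]
grip_width: 0.0155
grip_force: 15.0
ee_pos: [0.4807, -0.1091, 0.0414]
eef_rot: [3.138, 0.0, -3.119]
force: [-0.1, 19.3, 9.4]
grip_width: 0.0158
grip_force: 15.0
```

The latch reached its stop after 20 mm. I'll release it and go back to the knob.

```bash
echo '[[0, 0.04, 0, 0, 0, 0], [0, 0, 0, 0, 0, 0], [0, 0, 0, 0, 0, 0], [0, 0, 0, 0, 0, 0], [0, 0, -0.5, 0, 0, 0], [0, 0, -0.5, 0, 0, 0], [0, 0, -0.32, 0, 0, 0], [-0.38, 0.7, 0, 0, 0, 0], [-0.374, 0.69, 0, 0, 0, 0], [0, 0, 0, 0, 0, 0]]' | python3 -m crank 0.04|sed -n 2,6p
python3 - <<'E'
from h import *
s=eyes.camera("side"); b,g,r=[s["pixels"][...,i].astype(int) for i in range(3)]
ce,st,_=blob(s,(r>110)&(g<70)&(b<70),(360,318)); print(ce,st)
# clearance towards display: triangulate its lower edge guess
for p in((.4805,-.089,.064),(.480,-.109,.064)): print(proj(s,p))
print(ctrl.get_obs()["ee_pos"])
t=cv2.imread('pics/top0.png'); 
E
```

```text
ee_pos: [0.5177, -0.0361, 0.107]
eef_rot: [3.141, 0.001, -3.116]
force: [-0.1, -1.1, -0.7]
grip_width: 0.04
grip_force: 0.0
[355.91463415 315.40243902] [352 310   9  12  82]
(np.float64(350.3445951940532), np.float64(309.43521156194936))
(np.float64(355.11349496836146), np.float64(315.44426424877264))
[ 0.51679756 -0.03756121  0.10671516]
```

```bash
echo '[[0, -0.052, 0.5, 0, 0, 0], [0, 0, 0.4, 0, 0, 0], [0, 0, 0.1, 0, 0, 0], [0, 0, 0, 0, 0, 0]]' | python3 -m crank|sed -n 2,6p; echo '[[0, 0, 0, 0, 0, 0], [0, 0, 0, 0, 0, 0], [0, 0, 0, 0, 0, 0], [0, 0, 0, 0, 0, 0], [0, 0, 0, 0, 0, 0]]' | python3 -m crank 0.004 30
python3 - <<'E'
from h import *
from scipy.optimize import least_squares
s=eyes.camera("side");t=eyes.camera("top")
for a,b in(((301,165),(380,158)),((372,162),(432,192))):
    f=least_squares(lambda p:np.r_[np.array(proj(t,p))-a,np.array(proj(s,p))-b],[.65,0,.2]);print(f.x,f.fun)
E
```

```text
ee_pos: [0.516, -0.042, 0.0566]
eef_rot: [3.142, -0.001, -3.119]
force: [-0.3, 0.6, 1.2]
grip_width: 0.0402
grip_force: 0.0
time_s: 20.9
ee_pos: [0.5168, -0.0401, 0.0575]
eef_rot: [3.14, 0.001, -3.118]
force: [-0.9, 10.6, 3.5]
grip_width: 0.012
grip_force: 30.0
[0.64600974 0.12311129 0.27097725] [ 3.5534169  -6.64434486 -6.91809395  0.71335696]
[ 0.6574583 -0.0497647  0.264886 ] [ 5.19238408 -8.56873411 -8.13529499  1.15727463]
```

The display edge is at about x = 0.65 and z = 0.27, clear of the lift. I'll raise the lid along its arc in 5° rows.

The rows are not in the units I measure in: shifts go in shares of 50 mm and turns go in units of 0.1 rad. I convert before sending: -0.0068 m is -0.136, -0.0065 m is -0.13.

```bash
echo '[[0, 0.02, 0, 0, 0, 0], [-0.068, 0, -0.136, 0, 0, 0], [-0.078, 0, -0.13, 0, 0, 0], [0, 0, 0, 0, 0, 0]]' | python3 -m crank|sed -n 2,6p; echo '[[-0.09, 0, -0.124, 0, 0, 0], [-0.1, 0, -0.114, 0, 0, 0], [0, 0, 0, 0, 0, 0]]' | python3 -m crank|sed -n 2,6p
```

```text
ee_pos: [0.5244, -0.0398, 0.0713]
eef_rot: [3.141, 0.0, -3.118]
force: [-1.5, 5.0, -1.0]
grip_width: 0.0117
grip_force: 30.0
ee_pos: [0.534, -0.0395, 0.0831]
eef_rot: [3.141, 0.0, -3.118]
force: [-1.2, 5.8, -1.8]
grip_width: 0.0119
grip_force: 30.0
```

The lid is free: it is at about 20° with little force.

```bash
echo '[[-0.11, 0, -0.106, 0, 0, 0], [-0.118, 0, -0.096, 0, 0, 0], [0, 0, 0, 0, 0, 0]]' | python3 -m crank|sed -n 2,6p; echo '[[-0.126, 0, -0.086, 0, 0, 0], [-0.134, 0, -0.074, 0, 0, 0], [-0.14, 0, -0.062, 0, 0, 0], [0, 0, 0, 0, 0, 0], [0, 0, 0, 0, 0, 0], [0, 0, 0, 0, 0, 0]]' | python3 -m crank
python3 - <<'E'
from h import *
s=eyes.camera("side"); crop(s,'pics/a6.png',240,170,200,170,4)
E
```

```text
ee_pos: [0.5454, -0.0392, 0.0931]
eef_rot: [3.141, 0.0, -3.118]
force: [-1.5, 6.0, 0.4]
grip_width: 0.0119
grip_force: 30.0
time_s: 22.6
ee_pos: [0.5647, -0.0387, 0.1037]
eef_rot: [3.141, -0.001, -3.118]
force: [-2.2, 6.1, -0.7]
grip_width: 0.0118
grip_force: 30.0
```

View pics/a6.png

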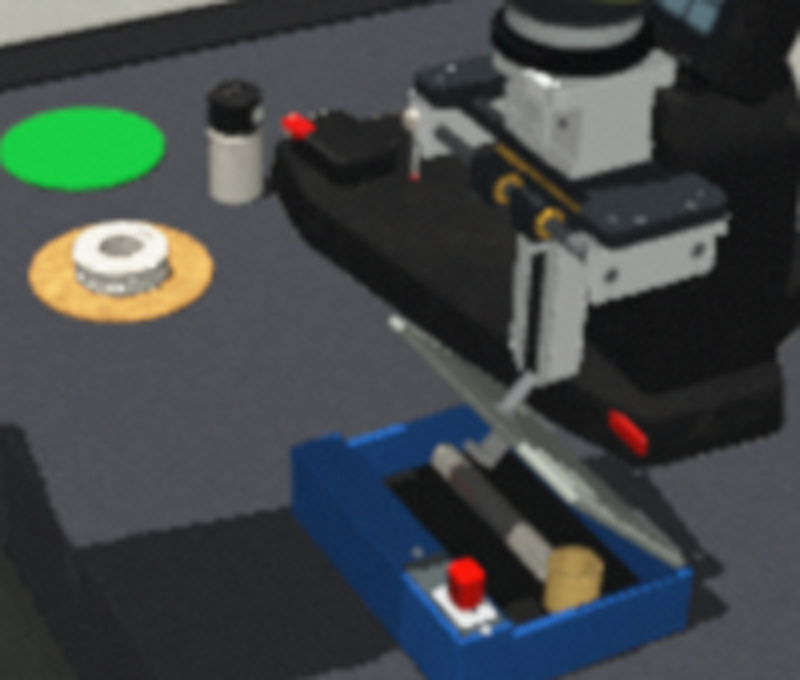

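The lid is held at about 45° by the knob, the latch is slid, and the ring is flat on the cork mat.

```bash
python3 -c "
from station import ctrl
print(ctrl.hand_in())"
```

```text
the job is handed in; nothing more can be done
None
```

The job is handed in at about 23 s of the 61 s allowed: the ring lies flat on the cork mat, the lid proved to be caught when tugged and was freed by sliding the red latch, and the gripper is holding it open at about 45°.

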